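# Slide the top board off the stack and home on the bench scale

## Task

Slide the top cutting board off the stack sideways onto the platform of the bench scale, without lifting it and without disturbing the boards below. Then push it home by feel, firmly but gently (10 to 20 N): first flush against the lip along the platform's side, and after that along this lip until it is pressed up against the end stop, whose setting varies. Leave it lying flat in that corner, never bear hard on the board or the scale, leave everything else where it is, and let go.

Things in the scene. Friction and masses are not known exactly. Their poses are not given: they have to be found in the camera images.
- top_board: Top white plastic board of a stack of four alike, loose: 150 mm along its x, 130 mm along its y, 10 mm thick, 0.2 to 0.45 kg, sliding takes 1 to 3.3 N, more if pressed down (friction 0.5 to 0.72); origin at its very centre. Too wide to grip: push its edge. Within about 10 mm and 6 degrees of the boards below and square to the scale; its y axis points along the scale's +y, the way it must slide, about 0.19 m.
- low_board_a: Second board from the top, same size; origin at its centre. Its top face carries the top board. Loose: must stay put.
- low_board_b: Third board from the top, same size; origin at its centre. Loose: must stay put.
- low_board_c: Lowest board, same size; origin at its centre; lies on a fixed aluminium riser (160 x 140 mm, top 42.5 mm above the bench). Loose: must stay put.
- scale: Fixed bench scale; origin on the bench under its platform's centre, x and y along the platform's edges, z up. Steel platform 200 (x) by 170 mm (y), top 70 mm above the bench, 2.5 mm below the second board's top face. The stack stands some 20 mm beyond its -y edge (centre at about scale y = -0.18). No lip on the -y and -x edges. Low console (below 50 mm) on its +x side.
- end_stop: Adjustable end stop at the platform's +y end: a fixed bracket with two dark knobs, carrying a rigid, firmly clamped fence (180 x 5 mm, 14 mm high) that stands across the platform on the stack's side of it. Origin on the platform's +y edge at its top, axes as the scale's. The fence's face towards the stack is at y = -0.005 to -0.023 in this frame, a setting that is not measured: feel for it.
- side_lip: Steel lip along the platform's +x side, 14 mm high, 5 mm thick, rigid; origin on its inner face at the platform's top, axes as the scale's; at scale x = 0.095. The board is home when its centre is 75 mm from this face (x in this frame = -0.075). It starts some 15 to 45 mm short of that.
- jar: Bystander: lidded glass jar, 60 mm wide, 85 mm high, beyond the end lip; origin under it.
- dish: Bystander: low steel dish, 90 mm wide, 25 mm high, beyond the stack's -y side; origin under it.
- forceps: Bystander: steel forceps, 130 mm long, 5 mm high, flat on the bench on the stack's -x side; origin under the middle.
- marker: Bystander: blue marker, 130 mm long, 13 mm high, flat on the bench on the scale's -x side; origin under the middle.
- wash_bottle: Bystander: white bottle, 66 mm wide, 110 mm high, on the stack's +x side; origin under it.
Things that resemble listed ones, but are neither listed nor needed, are in the scene too. Leave any orange look-alike of the top_board alone.

How it is judged (in metres and radians):
On the way, in this order (a step that is already met when the one before it is completed fails the run):
1. the top board is off the stack and lies flat on the scale's platform (y of top_board in the frame of scale above -0.03 m and z of top_board in the frame of scale below 0.079 m and angle between top_board's own z axis and vertical below 0.03 rad), for 0.05 s.
2. the board is pressed against the side lip with 2 N or more (contact force between top_board and side_lip above 2 N), for 0.2 s.
3. after that the board is pressed against the end stop with 2.5 N or more (contact force between top_board and end_stop above 2.5 N), for 0.2 s.
At the end, for the whole second after the job is handed in: The top board lies flat and at rest on the platform, within 2.5 mm of the side lip, square to it within 0.03 rad, and at the end stop (its centre beyond y = -0.0055 m in the scale's frame; pressed there last); the three lower boards are within 6 mm of where they were (y of top_board in the frame of scale above -0.0055 m and angle between the y axis of top_board and the y axis of scale, either way round below 0.03 rad and x of top_board in the frame of side_lip above -0.0775 m and z of top_board in the frame of scale below 0.0775 m and angle between top_board's own z axis and vertical below 0.03 rad and linear speed of top_board below 0.01 m/s and distance of each of low_board_a, low_board_b, low_board_c from where it was at the start of the episode below 0.006 m); the robot touches nothing.
It fails at once if the board is lifted (more than 12 mm above its height on the stack) or tipped (over 0.2 rad) (z of top_board in the frame of scale above 0.0895 m or angle between top_board's own z axis and vertical above 0.2 rad).
It fails at once if a lower board is shifted by more than 6 mm (distance of any of low_board_a, low_board_b, low_board_c from where it was at the start of the episode above 0.006 m).
It fails at once if the robot bears on the board with more than 40 N (contact force between any of the fingers, the arm and top_board above 40 N).
It fails at once if the robot or the board it pushes bears on the scale or its stops with more than 25 N (contact force between any of the fingers, the arm, top_board and scale above 25 N or contact force between top_board and end_stop above 25 N or contact force between top_board and side_lip above 25 N).
It fails at once if a bystander is moved more than 20 mm (distance of any of jar, dish, forceps, marker, wash_bottle from where it was at the start of the episode above 0.02 m).
It also fails if it takes over 72 s, if anything falls off the work surface, if the arm or the gripper's body presses on something with over 40 N, if the wrist force passes 120 N, or if a joint passes its speed limit or range.

## Robot

A 7-joint arm with a two-finger parallel gripper is mounted at the origin on the work surface. World frame = base frame: x ahead of the robot, y to its left, z up, the work surface at z = 0. Lengths are in m, angles in degrees, forces in N, time in s.
With the tool pointing down it reaches from about 0.425 to 0.875 m from the base axis. Payload 4.7 kg.
Tool frame: the origin (TCP) lies at the very end of the fingers, on their centre line; the grasp point (between the pads) lies 19 mm behind it; z points along the fingers, y is the line along which they close (so a half turn about z gives the same grasp; the last joint's range is limited). The gripper opens to 87 mm and grips with 3 to 60 N. Pads are 19 mm wide; open, the fingers measure 117 mm over their backs; the gripper's body (75 mm by 190 mm) begins 51 mm behind the grasp point.
Start: joints at [0.808, 18.392, -4.016, 83.108, 1.295, 78.541, -3.26], TCP at [0.65, -0, 0.223] pointing down, gripper open.
Joint ranges: [-163.93, 163.93], [-17.29, 119.83], [-79.2, 71.16], [3.27, 140.29], [-89.18, 269.18], [5.43, 117.66], [-154.24, 154.24]. Speed limits (degrees/s): [147.25, 147.25, 180, 180, 180, 180, 180].

## Interface

Orientations are given as [roll, pitch, yaw] about the fixed x, y, z axes, in that order (R = Rz(yaw) Ry(pitch) Rx(roll)).
In Python, from cell import telemetry, cams, env gives the robot as it stands.
- The arm moves only by the tool arm_command, never from a script. Its argument "series" is text: rows parted by semicolons, each of 5 numbers parted by spaces: the shift along the tool's x, y, z in mm, then the turn about the tool's z in rad, then the closure in counts, from 0 (fully open) to 255 (shut). A call has 1 to 20 rows; each row shifts and turns the commanded pose from where the row before left it, along the tool's axes as they then stand; what a row does not reach is not made up. A row lasts 1/12 s, in which the tool goes at most 41.7 mm and 7.16 degrees, less where a joint would pass 70% of its speed; a pose out of reach is approached as far as the arm can. A call is refused whole if a number of a shift passes 41.7 or a number of a turn 0.125, either way. A call with a gripper value outside its range is refused whole. The fingers move at their own pace and stop on an object; "squeeze" is the grip in N (left out, the last holds). Time passes only in rows, so rows that do not move let the fingers close. It gives the time, the measured TCP pose, the force, the opening and the grip force at its end, in the units of the state.
- telemetry.get_obs(): the state, without advancing time (a new reading comes with each control period).
- cams.read_camera(name): name is "scene" or "side" or "wrist"; returns the picture (420x560x3 uint8, blue, green, red); there is no depth.
- cams.calibration(name): a dict with "K" (3x3 intrinsics, pixels), "origin" and "rotation" of the camera in the world; the wrist camera has in their place "hand_eye" (4x4, takes a point from camera to tool coordinates, whose origin is the TCP and whose axes are the flange's). Camera axes: x right, y down, z forward; pixel columns grow to the right and rows downward; lengths in m; the calibration is good to about 2 mm. The wrist camera is an equidistant fisheye: a pixel r from the principal point sees the ray r / f radians off the axis. A picture is of the moment at which its call begins: read the wrist's pose just before it. calibration takes no time and is no camera call.
- env.sign_off(): hands the job in; it is judged then, once.
The state is a dict: "time_s": time; "qpos": joint angles; "joint_velocities": joint speeds; "effort": joint torques, N m; "tool_pos": TCP position; "tool_rot": TCP orientation; "force": force on the tool from outside, world axes, zero at the start; "wrist_torque": the same for the moment, N m; "grip_width": finger opening in m; "grasp_force": force on a finger pad.
Only numpy, scipy, OpenCV 4.12 (cv2) and the standard library are available. Lean on these libraries where they do the work, as an engineer would, in place of code of your own. Each camera call takes 0.05 s, during which the arm holds its last target. There are 200 camera calls.

## Working session

There is one attempt and no reset: what is moved stays moved. The work goes in short steps, Python scripts to look and compute and a tool call to move; the robot and the scene stay as the last step left them, time stands still between calls to the robot, and variables do not carry over. Pictures are saved under pics/ and viewed, at most 10 in all, crops included, and the job is handed in when it is done.

Besides the shell and the picture viewer there is one more tool, called after "Emit:" by a JSON object that holds its "name" and its "arguments", one argument or row to a line. arm_command: Moves the arm, as the interface text tells. Its arguments: {"type":"object","properties":{"series":{"type":"string"},"squeeze":{"type":"number"}},"required":["series"]}

```bash
mkdir -p pics; ls
python3 - <<'E'
from cell import telemetry,cams
import cv2,numpy as np
s=telemetry.get_obs();print({k:np.round(v,3).tolist() for k,v in s.items()})
for n in ("scene","side","wrist"):
    im=cams.read_camera(n);cv2.imwrite(f"pics/{n}0.png",im)
    c=cams.calibration(n);print(n,{k:np.round(v,4).tolist() if not isinstance(v,str) else v for k,v in c.items()})
a=cv2.imread("pics/scene0.png");b=cv2.imread("pics/side0.png")
E
```

```text
pics
{'time_s': 0.0, 'qpos': [0.809, 18.439, -4.016, 83.177, 1.297, 78.54, -3.259], 'joint_velocities': [-0.059, 0.03, 0.077, 0.08, 0.011, -0.081, -0.052], 'effort': [-0.0, -49.128, -0.404, -31.253, -0.064, 0.044, 0.0], 'tool_pos': [0.649, -0.0, 0.221], 'tool_rot': [-179.89, 0.007, 90.002], 'force': [-0.921, -0.194, -0.128], 'wrist_torque': [0.018, -0.003, -0.016], 'grasp_force': 0.0, 'grip_width': 0.087}
scene {'K': [[453.7923, 0.0, 278.7825], [0.0, 453.7923, 203.3093], [0.0, 0.0, 1.0]], 'origin': [1.3141, -0.0247, 0.8138], 'rotation': [-135.9794, 0.541, 87.6463]}
side {'K': [[534.8089, 0.0, 277.7356], [0.0, 534.8089, 206.3155], [0.0, 0.0, 1.0]], 'origin': [-0.1871, -0.7308, 0.863], 'rotation': [-127.2126, -1.1188, -45.0005]}
wrist {'K': [[325.1923, 0.0, 281.0167], [0.0, 325.1923, 206.1171], [0.0, 0.0, 1.0]], 'hand_eye': [[-0.0006, -0.9618, -0.2737, 0.0751], [1.0, -0.0006, -0.0002, -0.0024], [-0.0, -0.2737, 0.9618, -0.16], [0.0, 0.0, 0.0, 1.0]]}
```

View pics/scene0.png

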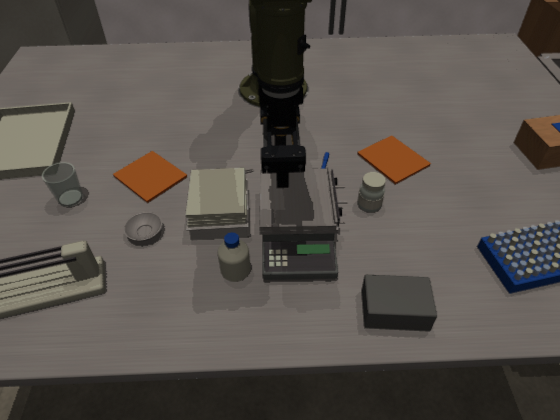

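View pics/side0.png

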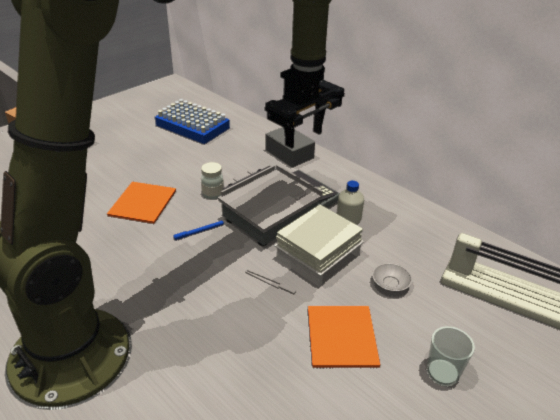

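View pics/wrist0.png

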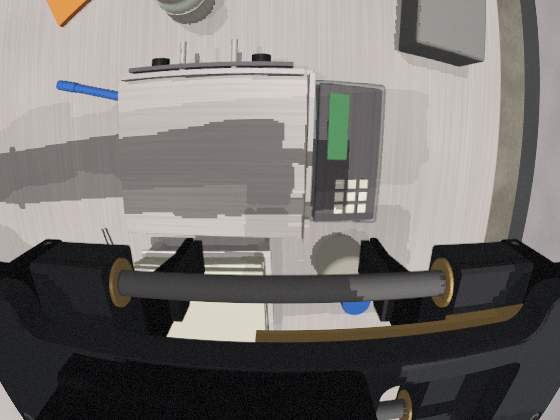

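The scene view shows the white stack with its top at about (218,190). The scale platform is at about (298,200), its console at (300,255), the orange decoys at (150,175) and (394,158), and the bottle at (234,260). The side view puts the stack at (320,240). The wrist view shows the platform from (120,75) to (305,235), with the lip at column 308, the end stop at the top, and the stack mostly hidden below. I'll back off along -y and rise for a clear view.

Emit:
{"name": "arm_command", "arguments": {
  "series": "-25 0 -10 0 0;-25 0 -10 0 0;-25 0 -10 0 0;-25 0 -10 0 0;-25 0 -10 0 0;-25 0 -10 0 0;-25 0 0 0 0;-25 0 0 0 0;-25 0 0 0 0;-25 0 0 0 0;-25 0 0 0 0;-25 0 0 0 0;0 0 0 0 0;0 0 0 0 0;0 0 0 0 0"
}}

```text
time_s: 1.4
tool_pos: [0.6501, -0.2991, 0.2821]
tool_rot: [-180.0, -0.1, 90.0]
force: [-0.6, 1.0, -0.3]
grip_width: 0.0868
grasp_force: 0.0
```

```bash
cat > h.py <<'E'
from cell import telemetry,cams
import cv2,numpy as np
from scipy.spatial.transform import Rotation as R
def rot(e): return R.from_euler('xyz',e,degrees=True).as_matrix()
def ray(n,px,st=None):
    c=cams.calibration(n);K=np.array(c["K"]);px=np.atleast_2d(px).astype(float)
    u=(px-K[:2,2])/[K[0,0],K[1,1]]
    if n!="wrist":
        d=np.c_[u,np.ones(len(u))];return np.array(c["origin"]),d@rot(c["rotation"]).T
    th=np.hypot(*u.T);s=np.sinc(th/np.pi)
    d=np.c_[u*s[:,None],np.cos(th)]
    H=np.array(c["hand_eye"]);W=rot(st["tool_rot"])
    return np.array(st["tool_pos"])+W@H[:3,3],d@H[:3,:3].T@W.T
def plane(n,px,z,st=None):
    o,d=ray(n,px,st);return o+d*((z-o[2])/d[:,2])[:,None]
E
python3 - <<'E'
from h import *
import json
s=telemetry.get_obs();im=cams.read_camera("wrist")
json.dump({k:np.array(s[k]).tolist() for k in("tool_pos","tool_rot")},open("w1.json","w"))
cv2.imwrite("pics/w1.png",im);print(s["time_s"],s["tool_pos"],s["tool_rot"])
for n in("scene","side"):cv2.imwrite(f"pics/{n}1.png",cams.read_camera(n))
a=cv2.imread("pics/scene1.png")[140:290,170:370]
cv2.imwrite("pics/sc1.png",cv2.resize(a,None,fx=4,fy=4,interpolation=cv2.INTER_CUBIC))
E
```

```text
1.4 [ 0.65014553 -0.29912828  0.28207487] [-1.79976380e+02 -7.48315364e-02  9.00308697e+01]
```

View pics/w1.png

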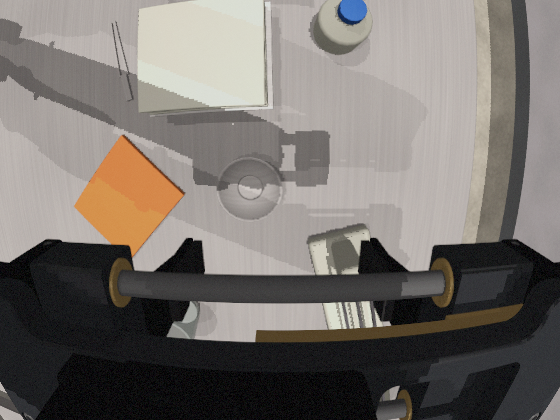

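View pics/sc1.png

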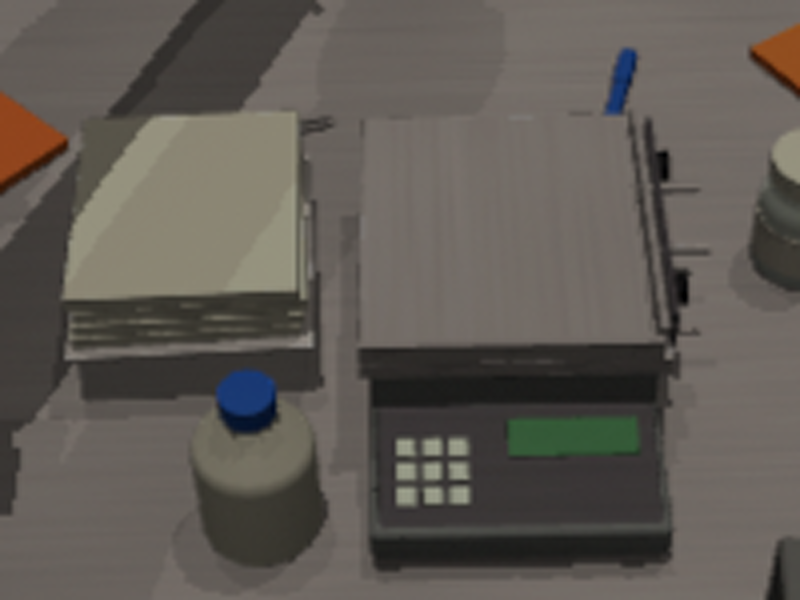

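The scene crop shows the top board with crop corners at (80,115), (298,111), (298,293) and (65,300), on the stack. In the wrist view its near corners are (139,110) and (267,104).

What could be taken for the top board:
- White stack top, scene (215,190), wrist (200,55). This is my choice.
- Orange boards, scene (150,175) and (394,158).
- White tray, scene (30,140).

Next is one close crop of the board and the platform edges.

Run:
```python
from h import *
a=cv2.imread("pics/wrist0.png")[55:255,105:325];b=cv2.imread("pics/w1.png")[0:120,125:285]
A=cv2.resize(a,None,fx=2.6,fy=2.6,interpolation=cv2.INTER_CUBIC);B=cv2.resize(b,None,fx=1.4,fy=1.4,interpolation=cv2.INTER_CUBIC)
P=np.zeros((520,800,3),np.uint8);P[:520,:572]=A[:520,:572];P[:B.shape[0],574:574+B.shape[1]]=B
cv2.imwrite("pics/c1.png",P)
S=dict(tool_pos=[.649,0,.221],tool_rot=[-179.89,.007,90.002])
import json;W=json.load(open("w1.json"))
print("top wrist",plane("wrist",[[139,110],[267,104],[139,8]],.0825,W).round(4))
sc=lambda p:np.array(p)/4+[170,140]
print("top scene",plane("scene",sc([[80,115],[298,111],[298,293],[65,300]]),.0825).round(4))
print("plat -y scene",plane("scene",sc([[364,117],[361,330]]),.07).round(4))
print("plat wrist",plane("wrist",[[120,75],[120,235],[303,235],[308,75]],.07,S).round(4))
```

```text
top wrist [[ 0.4826 -0.21    0.0825]
 [ 0.6323 -0.2105  0.0825]
 [ 0.4807 -0.084   0.0825]]
top scene [[ 0.4803 -0.2129  0.0825]
 [ 0.4835 -0.0807  0.0825]
 [ 0.6342 -0.079   0.0825]
 [ 0.6331 -0.2066  0.0825]]
plat -y scene [[ 0.477  -0.0411  0.07  ]
 [ 0.652  -0.0451  0.07  ]]
plat wrist [[ 0.482   0.1257  0.07  ]
 [ 0.4659 -0.0471  0.07  ]
 [ 0.6687 -0.0442  0.07  ]
 [ 0.6717  0.1147  0.07  ]]
```

View pics/c1.png

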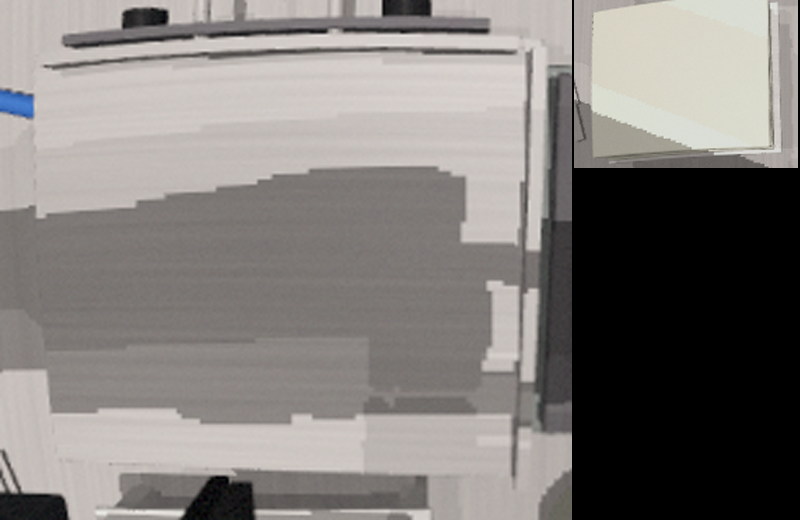

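The crop confirms the plain white top board lying on the stack, with near corners at wrist (139,110) and (267,104). The platform's left edge runs from (36,90) to (57,460), the lip line from (524,60) to (515,440), the near edge is at row 465, and the fence foot runs from (45,66) to (515,50).

Run:
```python
from h import *
S=dict(tool_pos=[.649,0,.221],tool_rot=[-179.89,.007,90.002])
f=lambda p:np.array(p)/2.6+[105,55]
def show(n,p,z=.07,ax=0):
    q=plane("wrist",f(p),z,S)[:,:2]; d=q[-1]-q[0];print(n,q.round(4).tolist(),"yaw",np.degrees(np.arctan2(d[1],d[0])).round(2))
show("left",[[57,460],[46,330],[38,200],[37,90]])
show("lip",[[513,440],[521,240],[526,60]])
show("near",[[57,460],[200,465],[350,470],[505,472]])
show("fence",[[45,66],[280,50],[515,50]])
show("liptop",[[540,250],[545,45]],.084)
```

```text
left [[0.4757, -0.0431], [0.4784, 0.0132], [0.4796, 0.0662], [0.4809, 0.1104]] yaw 88.05
lip [[0.6678, -0.0325], [0.6696, 0.0451], [0.671, 0.1117]] yaw 88.71
near [[0.4757, -0.0431], [0.5416, -0.0439], [0.6036, -0.0452], [0.6649, -0.0459]] yaw -0.83
fence [[0.4847, 0.1197], [0.5813, 0.1171], [0.667, 0.1153]] yaw -1.36
liptop [[0.6753, 0.0429], [0.6765, 0.1155]] yaw 89.06
```

Emit:
{"name": "arm_command", "arguments": {
  "series": "0 -23 0 0.023 0;10 -23 25 0 0;10 -23 25 0 0;10 -22 25 0 0;10 0 25 0 0;9 0 25 0 0;8 0 25 0 0;0 0 20 0 0;0 0 15 0 0;0 0 10 0 0;0 0 8 0 0;0 0 3 0 0;0 0 0 0 0;0 0 0 0 0;0 0 0 0 0"
}}

```text
time_s: 2.8
tool_pos: [0.5611, -0.2418, 0.0777]
tool_rot: [179.9, 0.0, 88.7]
force: [-0.4, -0.3, 0.4]
grip_width: 0.0874
grasp_force: 0.0
```

Emit:
{"name": "arm_command", "arguments": {
  "series": "0 -3 2 0 0;3 0 0 0 0;3 0 0 0 0;3 0 0 0 0;3 0 0 0 0;2 0 0 0 0;2 0 0 0 0;2 0 0 0 0;2 0 0 0 0;0 0 0 0 0;0 0 0 0 0"
}}

```text
time_s: 3.72
tool_pos: [0.5574, -0.2219, 0.0746]
tool_rot: [-180.0, 0.0, 88.7]
force: [-1.5, -1.8, 0.8]
grip_width: 0.0869
grasp_force: 1.1
```

Run:
```python
from h import *
s=telemetry.get_obs();print(s["tool_pos"],s["force"])
im=cams.read_camera("side");cv2.imwrite("pics/s2.png",cv2.resize(im[190:290,230:380],None,fx=5,fy=5,interpolation=cv2.INTER_CUBIC))
```

```text
[ 0.55741129 -0.22191206  0.07458429] [-1.46241041 -1.79648284  0.77470757]
```

View pics/s2.png

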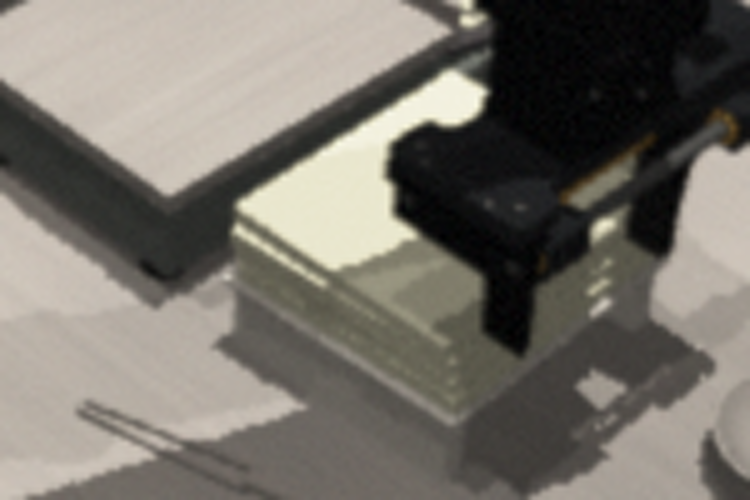

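The side crop shows the fingers, with tips at about (510,345), just at the near edge of the stack and about level with the top board. I'll raise 1 mm and push.

Emit:
{"name": "arm_command", "arguments": {
  "series": "0 0 -1 0 0;2 0 0 0 0;2 0 0 0 0;2 0 0 0 0;2 0 0 0 0;2 0 0 0 0;2 0 0 0 0;0 0 0 0 0;0 0 0 0 0"
}}

```text
time_s: 4.52
tool_pos: [0.5583, -0.2085, 0.0756]
tool_rot: [180.0, -0.1, 88.7]
force: [0.7, -0.1, -0.2]
grip_width: 0.0869
grasp_force: 0.1
```

```bash
cat > look.py <<'E'
from h import *
import sys
s=telemetry.get_obs();print(s["time_s"],s["tool_pos"],s["tool_rot"],s["force"])
im=cams.read_camera("scene")[140:240,170:350]
# top white face: bright, yellowish (R-B) pixels
b,g,r=[im[...,i].astype(int) for i in range(3)]
m=((r-b>18)&(g-b>12)&(r>70)).astype(np.uint8)
m=cv2.morphologyEx(m,cv2.MORPH_OPEN,np.ones((3,3)))
n,l,st,c=cv2.connectedComponentsWithStats(m)
for i in range(1,n):
    if st[i,4]>200:print(st[i]+[170,140,0,0,0],c[i]+[170,140])
cv2.imwrite("pics/look_%d.png"%(s["time_s"]*100),cv2.resize(im,None,fx=4,fy=4,interpolation=cv2.INTER_CUBIC))
E
python3 look.py
```

```text
4.5167 [ 0.55830058 -0.20850082  0.0756257 ] [ 1.79989791e+02 -5.27189746e-02  8.87184562e+01] [ 0.67405733 -0.12852015 -0.16376847]
[ 204  169   47   46 1647] [230.76563449 193.47237401]
```

Emit:
{"name": "arm_command", "arguments": {
  "series": "2 0 0 0 0;2 0 0 0 0;2 0 0 0 0;2 0 0 0 0;2 0 0 0 0"
}}

```text
time_s: 4.98
tool_pos: [0.5584, -0.1996, 0.0757]
tool_rot: [180.0, 0.0, 88.7]
force: [-0.2, -4.4, -0.5]
grip_width: 0.0872
grasp_force: 1.4
```

```bash
python3 look.py; ls pics
```

```text
4.9833 [ 0.55836664 -0.19964631  0.07573407] [1.79980915e+02 2.89262797e-02 8.86660701e+01] [-0.23096213 -4.39887479 -0.53200869]
[ 208  169   47   45 1632] [234.71262255 193.18321078]
c1.png
look_451.png
look_498.png
s2.png
sc1.png
scene0.png
scene1.png
side0.png
side1.png
w1.png
wrist0.png
```

Emit:
{"name": "arm_command", "arguments": {
  "series": "3 0 0 0 0;4 0 0 0 0;4 0 0 0 0;4 0 0 0 0;4 0 0 0 0;4 0 0 0 0;4 0 0 0 0;4 0 0 0 0;4 0 0 0 0;4 0 0 0 0;4 0 0 0 0;4 0 0 0 0;4 0 0 0 0;4 0 0 0 0;4 0 0 0 0;4 0 0 0 0;4 0 0 0 0;4 0 0 0 0"
}}

```text
time_s: 6.53
tool_pos: [0.5602, -0.1287, 0.076]
tool_rot: [180.0, 0.0, 88.7]
force: [-0.5, -5.4, 5.7]
grip_width: 0.0869
grasp_force: 2.8
```

```bash
python3 look.py
```

```text
6.5333 [ 0.56020042 -0.12866296  0.07598839] [1.79957060e+02 4.49971436e-02 8.86636870e+01] [-0.47714718 -5.40018792  5.67280056]
[170 163  16  23 211] [175.26066351 174.09478673]
[ 239  169   47   45 1663] [265.38785328 193.04570054]
[189 173  22  45 586] [197.37713311 199.52047782]
```

Emit:
{"name": "arm_command", "arguments": {
  "series": "3 0 0 0 0;3 0 0 0 0;3 0 0 0 0;3 0 0 0 0;3 0 0 0 0;3 0 0 0 0;3 0 0 0 0;3 0 0 0 0;3 0 0 0 0;3 0 0 0 0"
}}

```text
time_s: 7.42
tool_pos: [0.5604, -0.0977, 0.0752]
tool_rot: [-180.0, -0.0, 88.7]
force: [-0.2, -2.9, 0.7]
grip_width: 0.087
grasp_force: 1.5
```

```bash
python3 look.py
```

```text
7.4167 [ 0.56035508 -0.09769232  0.07524034] [-1.79961613e+02 -2.62242432e-02  8.86973191e+01] [-0.16742317 -2.88276603  0.70861603]
[170 163  16  23 214] [175.30841121 174.07943925]
[ 253  169   47   45 1672] [278.78767943 192.8104067 ]
[ 189  172   36   46 1229] [204.01627339 196.42717657]
```

View pics/look_653.png

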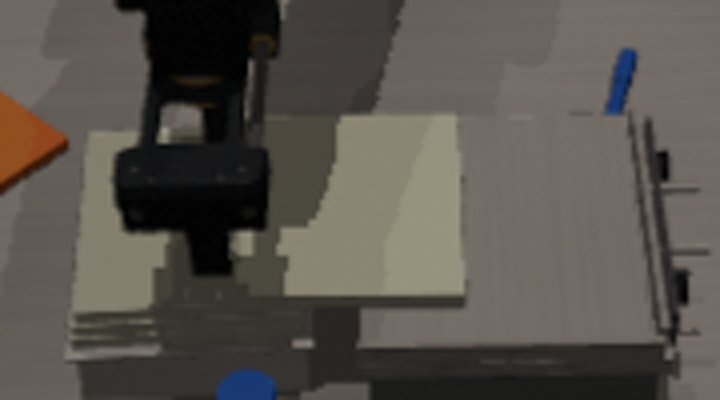

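The picture at 6.53 s shows the board square and bridging onto the platform. Its leading edge runs from (457,113) to (465,300), and the stack below is in place.

Run:
```python
from h import *
sc=lambda p:np.array(p)/4+[170,140]
print(plane("scene",sc([[457,113],[461,205],[465,297]]),.081).round(4))
im=cv2.imread("pics/look_742.png")
g=cv2.cvtColor(im,cv2.COLOR_BGR2LAB)[...,2].astype(int)
for r in(150,200,270):
    e=np.convolve(g[r],[1]*6+[-1]*6,'valid');x=400+np.argmax(e[400:560])+5.5
    print(r,x,plane("scene",sc([[x,r]]),.081).round(4))
```

```text
[[0.4886 0.0156 0.081 ]
 [0.5683 0.014  0.081 ]
 [0.6404 0.0125 0.081 ]][ WARN:0@0.009] global loadsave.cpp:275 findDecoder imread_('pics/look_742.png'): can't open/read file: check file path/integrity
Traceback (most recent call last):
cv2.error: OpenCV(4.12.0) /io/opencv/modules/imgproc/src/color.cpp:199: error: (-215:Assertion failed) !_src.empty() in function 'cvtColor'
```

Emit:
{"name": "arm_command", "arguments": {
  "series": "3 0 0 0 0;3 0 0 0 0;3 0 0 0 0;3 0 0 0 0;3 0 0 0 0;3 0 0 0 0;3 0 0 0 0;3 0 0 0 0;3 0 0 0 0;3 0 0 0 0;3 0 0 0 0;3 0 0 0 0;3 0 0 0 0;2 0 0 0 0;0 0 0 0 0;0 0 0 0 0"
}}

```text
time_s: 8.8
tool_pos: [0.5619, -0.0566, 0.0759]
tool_rot: [180.0, -0.0, 88.7]
force: [-0.6, -1.1, 0.3]
grip_width: 0.0871
grasp_force: 0.0
```

```bash
python3 look.py; cp pics/$(ls -t pics|head -1) pics/p8.png
```

```text
8.8 [ 0.56189012 -0.05661906  0.07586642] [ 1.79963461e+02 -4.94313373e-02  8.87133471e+01] [-0.5591464  -1.09133376  0.34659937]
[170 163  16  23 215] [175.34883721 174.06976744]
[ 271  168   47   46 1679] [296.45026802 192.54139369]
[ 189  171   54   47 2069] [213.67713871 194.77573707]
```

View pics/p8.png

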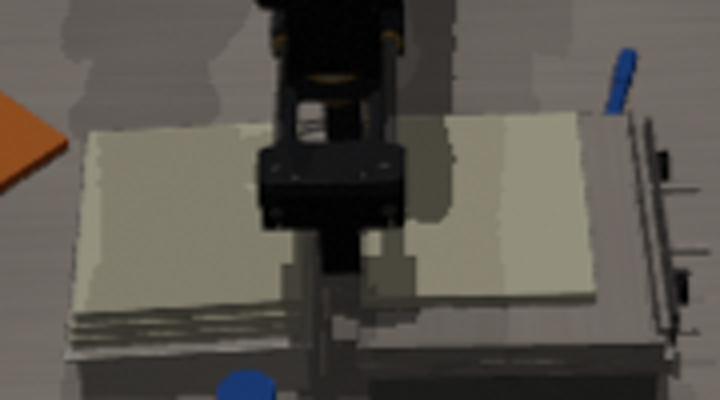

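The board lies on the platform clear of the fence, with its leading edge from (578,112) to (594,295). The stack is undisturbed. Next I back off, rise, move to the -x side and turn 90°.

Emit:
{"name": "arm_command", "arguments": {
  "series": "-8 0 0 0 0;-8 0 -10 0 0;0 0 -15 0 0;0 0 -15 0 0;24 -21 0 0 0;24 -21 0 0 0;24 -21 0 0 0;24 -21 0 0 0;0 -20 0 0 0"
}}

```text
time_s: 9.6
tool_pos: [0.4589, 0.0292, 0.1166]
tool_rot: [179.9, -0.1, 89.0]
force: [-0.0, 0.3, 0.0]
grip_width: 0.0869
grasp_force: 0.0
```

Emit:
{"name": "arm_command", "arguments": {
  "series": "0 0 0 0.12 0;0 0 0 0.12 0;0 0 0 0.12 0;0 0 0 0.12 0;0 0 0 0.12 0;0 0 0 0.12 0;0 0 0 0.12 0;0 0 0 0.12 0;0 0 0 0.12 0;0 0 0 0.12 0;0 0 0 0.12 0;0 0 0 0.12 0;0 0 0 0.12 0;0 0 0 0.011 0;0 0 0 0 0;0 0 0 0 0"
}}

```text
time_s: 10.93
tool_pos: [0.4597, 0.0244, 0.116]
tool_rot: [-180.0, -0.0, -1.2]
force: [-0.5, -0.3, -0.3]
grip_width: 0.0871
grasp_force: 0.0
```

```bash
python3 look.py
python3 - <<'E'
from h import *
sc=lambda p:np.array(p)/4+[170,140]
print("lead",plane("scene",sc([[578,112],[594,293]]),.08).round(4))
im=cams.read_camera("side");cv2.imwrite("pics/side3.png",im)
im=cams.read_camera("scene");cv2.imwrite("pics/scene3.png",im)
b=im[...,0].astype(int);r=im[...,2].astype(int)
m=((r-b>10)&(r>60)).astype(np.uint8);m[:,:245]=0;m[:160]=0;m[235:]=0;m[:,335:]=0
m=cv2.morphologyEx(m,cv2.MORPH_OPEN,np.ones((3,3)))
c=max(cv2.findContours(m,0,2)[0],key=cv2.contourArea)
print(cv2.approxPolyDP(c,4,True)[:,0].tolist())
E
```

```text
10.9333 [0.45971193 0.02444062 0.11604607] [-1.79998985e+02 -4.14023778e-02 -1.20975797e+00] [-0.51606477 -0.29418192 -0.33931825]
[170 163  16  22 212] [175.38679245 173.93396226]
[ 261  169   57   45 2390] [288.26401674 191.33221757]
[ 189  170   57   48 2397] [217.53108052 193.9294952 ]
lead [[0.4904 0.0891 0.08  ]
 [0.64   0.0836 0.08  ]]
[[245, 160], [245, 169], [254, 171], [245, 174], [251, 187], [255, 172], [261, 170], [260, 214], [319, 214], [260, 218], [260, 225], [332, 223], [331, 205], [323, 200], [328, 195], [327, 181], [321, 182], [325, 172], [317, 181], [313, 168], [278, 168], [276, 160]]
```

Emit:
{"name": "arm_command", "arguments": {
  "series": "0 -1 15 0 0;0 -1 12 0 0;0 0 8 0 0;0 0 4 0 0;0 0 2 0 0;0 0 0.5 0 0;2 0 0 0 0;2 0 0 0 0;2 0 0 0 0;2 0 0 0 0;2 0 0 0 0;2 0 0 0 0;2 0 0 0 0;2 0 0 0 0;2 0 0 0 0"
}}

```text
time_s: 12.33
tool_pos: [0.4761, 0.0265, 0.0739]
tool_rot: [180.0, 0.2, -1.3]
force: [-7.7, -0.2, 5.9]
grip_width: 0.0868
grasp_force: 3.4
```

Emit:
{"name": "arm_command", "arguments": {
  "series": "2 0 0 0 0;2 0 0 0 0;2 0 0 0 0;2 0 0 0 0;2 0 0 0 0"
}}

```text
time_s: 12.75
tool_pos: [0.4853, 0.0263, 0.0737]
tool_rot: [180.0, 0.3, -1.3]
force: [-6.8, -0.3, 4.2]
grip_width: 0.0869
grasp_force: 3.1
```

Emit:
{"name": "arm_command", "arguments": {
  "series": "0 0 -0.8 0 0;2 0 0 0 0;2 0 0 0 0;2 0 0 0 0;2 0 0 0 0"
}}

```text
time_s: 13.17
tool_pos: [0.4956, 0.026, 0.0746]
tool_rot: [180.0, 0.0, -1.3]
force: [-1.8, 0.2, -1.7]
grip_width: 0.0871
grasp_force: 1.0
```

Emit:
{"name": "arm_command", "arguments": {
  "series": "2 0 0 0 0;2 0 0 0 0;1 0 0 0 0;1 0 0 0 0;1 0 0 0 0;1 0 0 0 0;0 0 0 0 0"
}}

```text
time_s: 13.75
tool_pos: [0.5038, 0.0259, 0.075]
tool_rot: [180.0, -0.0, -1.3]
force: [-0.9, -0.2, -1.9]
grip_width: 0.0873
grasp_force: 0.7
```

Emit:
{"name": "arm_command", "arguments": {
  "series": "1 0 0 0 0;1 0 0 0 0;0 0 0 0 0"
}}

```text
time_s: 14.0
tool_pos: [0.5057, 0.0258, 0.0749]
tool_rot: [-180.0, -0.0, -1.3]
force: [-2.0, 0.1, -0.6]
grip_width: 0.0872
grasp_force: 0.9
```

Emit:
{"name": "arm_command", "arguments": {
  "series": "1 0 0 0 0;1 0 0 0 0;0 0 0 0 0"
}}

```text
time_s: 14.25
tool_pos: [0.5078, 0.0258, 0.0749]
tool_rot: [180.0, -0.0, -1.3]
force: [-1.4, 0.6, 0.2]
grip_width: 0.0871
grasp_force: 1.1
```

Emit:
{"name": "arm_command", "arguments": {
  "series": "1 0 0 0 0;1 0 0 0 0;0 0 0 0 0"
}}

```text
time_s: 14.5
tool_pos: [0.5098, 0.0257, 0.0749]
tool_rot: [180.0, -0.0, -1.3]
force: [-2.3, 0.0, -0.1]
grip_width: 0.0871
grasp_force: 1.2
```

Emit:
{"name": "arm_command", "arguments": {
  "series": "1 0 0 0 0;1 0 0 0 0;0 0 0 0 0"
}}

```text
time_s: 14.75
tool_pos: [0.5117, 0.0257, 0.0749]
tool_rot: [180.0, -0.0, -1.3]
force: [-2.8, 0.7, 1.0]
grip_width: 0.087
grasp_force: 1.4
```

Emit:
{"name": "arm_command", "arguments": {
  "series": "1 0 0 0 0;0 0 0 0 0"
}}

```text
time_s: 14.92
tool_pos: [0.5118, 0.0257, 0.0749]
tool_rot: [180.0, 0.1, -1.3]
force: [-5.8, -0.7, 3.1]
grip_width: 0.0873
grasp_force: 2.7
```

Emit:
{"name": "arm_command", "arguments": {
  "series": "1 0 0 0 0;0 0 0 0 0"
}}

```text
time_s: 15.08
tool_pos: [0.5119, 0.0257, 0.0748]
tool_rot: [180.0, 0.2, -1.3]
force: [-8.6, -0.3, 4.7]
grip_width: 0.087
grasp_force: 4.0
```

```bash
python3 look.py; cp pics/$(ls -t pics|head -1) pics/p14.png
```

```text
15.0833 [0.51185673 0.02570137 0.07483698] [179.98624338   0.21634826  -1.32987144] [-8.63846214 -0.3417995   4.66427671]
[170 163  16  22 213] [175.3943662  173.96713615]
[ 189  170   57   48 2408] [217.51868771 193.99127907]
[ 260  183   59   42 2303] [288.79027356 203.90794616]
```

Emit:
{"name": "arm_command", "arguments": {
  "series": "1 0 0 0 0;0.5 0 0 0 0;0 0 0 0 0;0 0 0 0 0;0 0 0 0 0;0 0 0 0 0"
}}

```text
time_s: 15.63
tool_pos: [0.5119, 0.0257, 0.0748]
tool_rot: [180.0, 0.4, -1.3]
force: [-11.3, 0.5, 8.7]
grip_width: 0.087
grasp_force: 5.8
```

Emit:
{"name": "arm_command", "arguments": {
  "series": "1 0 -0.5 0 0;0.5 0 -0.5 0 0;0 0 0 0 0;0 0 0 0 0;0 0 0 0 0;0 0 0 0 0"
}}

```text
time_s: 16.13
tool_pos: [0.512, 0.0257, 0.0749]
tool_rot: [180.0, 0.6, -1.3]
force: [-12.0, -0.1, 6.0]
grip_width: 0.087
grasp_force: 6.6
```

Emit:
{"name": "arm_command", "arguments": {
  "series": "-4 0 0 0 0;-6 0 0 0 0;-6 0 0 0 0;0 0 -12 0 0;0 0 -15 0 0;0 0 -15 0 0;0 0 0 0 0"
}}

```text
time_s: 16.72
tool_pos: [0.5034, 0.0261, 0.1214]
tool_rot: [-180.0, -0.5, -1.3]
force: [0.1, -0.5, 0.5]
grip_width: 0.0872
grasp_force: 0.0
```

Emit:
{"name": "arm_command", "arguments": {
  "series": "0 0 0 -0.12 0;0 0 0 -0.12 0;0 0 0 -0.12 0;0 0 0 -0.12 0;0 0 0 -0.12 0;0 0 0 -0.12 0;0 0 0 -0.12 0;0 0 0 -0.12 0;0 0 0 -0.12 0;0 0 0 -0.12 0;0 0 0 -0.12 0;0 0 0 -0.12 0;0 0 0 -0.12 0;0 0 0 -0.011 0;-24 25 0 0 0;-24 25 0 0 0;-24 25 0 0 0;-24 25 0 0 0;0 0 0 0 0;0 0 0 0 0"
}}

```text
time_s: 18.38
tool_pos: [0.5989, -0.0745, 0.1169]
tool_rot: [-180.0, 0.0, 88.3]
force: [-0.7, 0.3, 0.0]
grip_width: 0.0874
grasp_force: 0.0
```

```bash
python3 look.py; cp pics/$(ls -t pics|head -1) pics/p17.png
```

```text
18.3833 [ 0.59886411 -0.07452597  0.1169272 ] [-1.79989037e+02  2.58367911e-02  8.83288878e+01] [-0.70219883  0.31674818  0.00860292]
[170 163  16  23 214] [175.30841121 174.07943925]
[ 189  172   47   46 1667] [209.09058188 196.50209958]
[ 264  178   55   47 2049] [293.79941435 202.96730112]
```

View pics/p17.png

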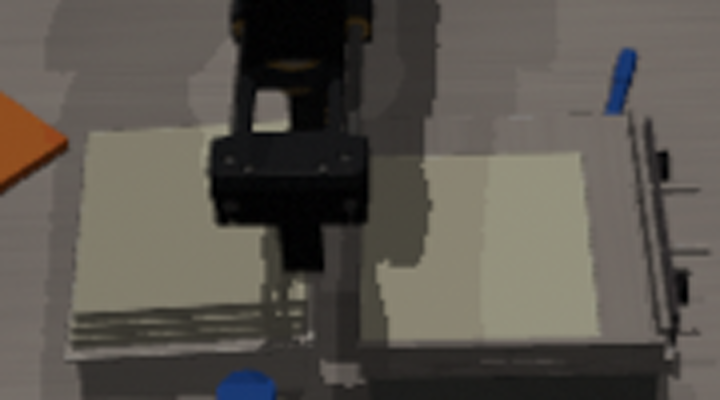

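The board is flush along the lip, with its leading edge from (580,153) to (598,338) and a gap to the fence. Next I descend behind it and push along the lip.

Emit:
{"name": "arm_command", "arguments": {
  "series": "4 0 15 0 0;0 0 12 0 0;0 0 8 0 0;0 0 4 0 0;0 0 2 0 0;0 0 0 0 0;0 0 0 0 0"
}}

```text
time_s: 19.02
tool_pos: [0.5986, -0.0683, 0.0773]
tool_rot: [180.0, 0.0, 88.7]
force: [0.7, 0.1, 0.3]
grip_width: 0.0871
grasp_force: 0.0
```

Emit:
{"name": "arm_command", "arguments": {
  "series": "2 0 0 0 0;2 0 0 0 0;2 0 0 0 0;2 0 0 0 0;2 0 0 0 0;2 0 0 0 0;2 0 0 0 0;0 0 0 0 0"
}}

```text
time_s: 19.68
tool_pos: [0.5988, -0.0551, 0.077]
tool_rot: [180.0, 0.1, 88.7]
force: [0.3, -3.3, 0.3]
grip_width: 0.0867
grasp_force: 1.5
```

Emit:
{"name": "arm_command", "arguments": {
  "series": "-2 0 0 0 0;0 0 2 0 0;2 0 0 0 0;2 0 0 0 0;2 0 0 0 0;2 0 0 0 0;0 0 0 0 0"
}}

```text
time_s: 20.27
tool_pos: [0.5986, -0.0475, 0.0746]
tool_rot: [-180.0, -0.0, 88.7]
force: [0.5, -1.6, -1.0]
grip_width: 0.087
grasp_force: 0.4
```

Emit:
{"name": "arm_command", "arguments": {
  "series": "1 0 0 0 0;1 0 0 0 0;1 0 0 0 0;0 0 0 0 0"
}}

```text
time_s: 20.6
tool_pos: [0.5988, -0.0451, 0.0748]
tool_rot: [-180.0, -0.0, 88.7]
force: [-0.8, -1.1, 0.1]
grip_width: 0.0869
grasp_force: 0.6
```

Emit:
{"name": "arm_command", "arguments": {
  "series": "1 0 0 0 0;1 0 0 0 0;0 0 0 0 0"
}}

```text
time_s: 20.85
tool_pos: [0.5989, -0.0432, 0.0749]
tool_rot: [-180.0, 0.0, 88.7]
force: [1.2, -1.3, -1.3]
grip_width: 0.087
grasp_force: 0.9
```

Emit:
{"name": "arm_command", "arguments": {
  "series": "1 0 0 0 0;1 0 0 0 0;0 0 0 0 0"
}}

```text
time_s: 21.1
tool_pos: [0.5989, -0.0411, 0.0749]
tool_rot: [-180.0, -0.0, 88.7]
force: [-0.6, -3.1, -1.6]
grip_width: 0.0866
grasp_force: 1.0
```

Emit:
{"name": "arm_command", "arguments": {
  "series": "1 0 0 0 0;1 0 0 0 0;0 0 0 0 0"
}}

```text
time_s: 21.35
tool_pos: [0.599, -0.039, 0.0749]
tool_rot: [-180.0, -0.0, 88.7]
force: [0.4, -1.9, -1.0]
grip_width: 0.0872
grasp_force: 1.0
```

Emit:
{"name": "arm_command", "arguments": {
  "series": "1 0 0 0 0;1 0 0 0 0;0 0 0 0 0"
}}

```text
time_s: 21.6
tool_pos: [0.599, -0.037, 0.0749]
tool_rot: [-180.0, -0.0, 88.7]
force: [-0.4, -2.4, -1.3]
grip_width: 0.087
grasp_force: 1.0
```

Emit:
{"name": "arm_command", "arguments": {
  "series": "1 0 0 0 0;1 0 0 0 0;0 0 0 0 0"
}}

```text
time_s: 21.85
tool_pos: [0.5991, -0.035, 0.0748]
tool_rot: [-180.0, -0.0, 88.7]
force: [-0.6, -2.7, -0.2]
grip_width: 0.0872
grasp_force: 1.1
```

Emit:
{"name": "arm_command", "arguments": {
  "series": "1 0 0 0 0;1 0 0 0 0;0 0 0 0 0"
}}

```text
time_s: 22.1
tool_pos: [0.5991, -0.033, 0.0749]
tool_rot: [-180.0, -0.0, 88.7]
force: [-1.3, -2.4, -0.7]
grip_width: 0.0867
grasp_force: 1.1
```

Emit:
{"name": "arm_command", "arguments": {
  "series": "1 0 0 0 0;1 0 0 0 0;0 0 0 0 0"
}}

```text
time_s: 22.35
tool_pos: [0.5992, -0.031, 0.0749]
tool_rot: [180.0, -0.0, 88.7]
force: [0.0, -2.0, -0.8]
grip_width: 0.087
grasp_force: 1.1
```

Emit:
{"name": "arm_command", "arguments": {
  "series": "1 0 0 0 0;1 0 0 0 0;0 0 0 0 0"
}}

```text
time_s: 22.6
tool_pos: [0.5992, -0.029, 0.0749]
tool_rot: [180.0, -0.0, 88.7]
force: [-0.3, -1.9, -0.9]
grip_width: 0.087
grasp_force: 1.1
```

Emit:
{"name": "arm_command", "arguments": {
  "series": "1 0 0 0 0;1 0 0 0 0;0 0 0 0 0"
}}

```text
time_s: 22.85
tool_pos: [0.5993, -0.027, 0.0749]
tool_rot: [180.0, -0.0, 88.7]
force: [-0.9, -2.1, -0.6]
grip_width: 0.087
grasp_force: 1.1
```

Emit:
{"name": "arm_command", "arguments": {
  "series": "1 0 0 0 0;1 0 0 0 0;0 0 0 0 0"
}}

```text
time_s: 23.1
tool_pos: [0.5993, -0.0251, 0.0749]
tool_rot: [-180.0, 0.0, 88.7]
force: [-1.6, -2.3, -1.5]
grip_width: 0.0868
grasp_force: 1.2
```

Emit:
{"name": "arm_command", "arguments": {
  "series": "1 0 0 0 0;0.5 0 0 0 0;0 0 0 0 0"
}}

```text
time_s: 23.35
tool_pos: [0.5993, -0.0251, 0.0749]
tool_rot: [-180.0, 0.1, 88.6]
force: [-1.5, -5.4, -0.6]
grip_width: 0.0871
grasp_force: 2.4
```

Emit:
{"name": "arm_command", "arguments": {
  "series": "1 0 0 0 0;0.5 0 0 0 0;0 0 0 0 0"
}}

```text
time_s: 23.6
tool_pos: [0.5992, -0.025, 0.0749]
tool_rot: [-180.0, 0.2, 88.6]
force: [-2.7, -7.9, -0.2]
grip_width: 0.0871
grasp_force: 3.5
```

Emit:
{"name": "arm_command", "arguments": {
  "series": "1 0 0 0 0;1 0 0 0 0;0 0 0 0 0;0 0 0 0 0"
}}

```text
time_s: 23.93
tool_pos: [0.5992, -0.0248, 0.0749]
tool_rot: [-180.0, 0.3, 88.6]
force: [-1.4, -9.2, -0.1]
grip_width: 0.087
grasp_force: 4.9
```

Emit:
{"name": "arm_command", "arguments": {
  "series": "1 0 0 0 0;0.5 0 0 0 0;0 0 0 0 0;0 0 0 0 0;0 0 0 0 0;0 0 0 0 0"
}}

```text
time_s: 24.43
tool_pos: [0.5992, -0.0248, 0.0749]
tool_rot: [-180.0, 0.4, 88.5]
force: [-2.5, -12.1, -0.2]
grip_width: 0.0868
grasp_force: 6.0
```

Run:
```python
from h import *
s=telemetry.get_obs();print(s["force"],s["wrist_torque"],s["tool_rot"])
```

```text
[ -2.52898052 -12.07288382  -0.16615641] [-2.74098962  0.37644252  0.15908082] [-179.98361957    0.39410272   88.51670959]
```

Emit:
{"name": "arm_command", "arguments": {
  "series": "-3 0 0 0 0;-3 0 0 0 0;-5 0 0 0 0;-8 0 0 0 0;0 0 -10 0 0;0 0 -20 0 0;-25 0 -25 0 0;-30 0 -25 0 0;-35 0 -25 0 0;-35 0 0 0 0;-35 0 0 0 0;-35 0 0 0 0;0 0 0 0 0;0 0 0 0 0"
}}

```text
time_s: 25.6
tool_pos: [0.5942, -0.2346, 0.1799]
tool_rot: [179.9, 0.0, 88.4]
force: [0.2, 0.3, 0.3]
grip_width: 0.0873
grasp_force: 0.0
```

```bash
python3 look.py
python3 - <<'E'
from h import *
im=cams.read_camera("scene");cv2.imwrite("pics/sceneF.png",im)
lab=cv2.cvtColor(cv2.resize(im[140:240,170:350],None,fx=4,fy=4,interpolation=cv2.INTER_CUBIC),cv2.COLOR_BGR2LAB)[...,2].astype(int)
sc=lambda p:np.array(p)/4+[170,140]
k=[1]*8+[-1]*8
def q(line,lo,hi,s):
    e=s*np.convolve(line,k,'valid');return lo+np.argmax(e[lo:hi])+7.5
for r in(190,230,270,310):
    R_=q(lab[r],560,680,-1) if 0 else q(lab[r],540,670,-1); L=q(lab[r],330,460,1)
    print("row",r,L,R_,plane("scene",sc([[L,r],[R_,r]]),.08)[:,:2].round(4).tolist())
for c in(440,480,520,560):
    T=q(lab[:,c],100,200,1);B=q(lab[:,c],290,380,-1)
    print("col",c,T,B,plane("scene",sc([[c,T],[c,B]]),.08)[:,:2].round(4).tolist())
E
```

```text
25.6 [ 0.59421144 -0.23462825  0.1799236 ] [1.79936071e+02 3.94231326e-02 8.83975879e+01] [0.2440038  0.33028106 0.32331744]
[ 195  170   51   48 1634] [225.58629131 196.07037944]
[ 275  178   59   47 2572] [302.83631415 201.45062208]
row 190 418.5 640.5 [[0.5536, -0.01], [0.5602, 0.1188]]
row 230 419.5 644.5 [[0.5864, -0.0106], [0.5928, 0.1172]]
row 270 419.5 650.5 [[0.6178, -0.0117], [0.6242, 0.1167]]
row 310 419.5 657.5 [[0.6478, -0.0127], [0.6543, 0.1168]]
col 440 154.5 339.5 [[0.524, 0.0038], [0.6698, -0.0025]]
col 480 154.5 339.5 [[0.5252, 0.0275], [0.6708, 0.019]]
col 520 153.5 338.5 [[0.5255, 0.0512], [0.6712, 0.0405]]
col 560 153.5 337.5 [[0.5267, 0.0749], [0.6715, 0.062]]
```

The final measurement puts the board square in the corner. Its -x edge is unchanged from the lip push, and its +y edge is at the fence. I'll hand it in.

```bash
python3 -c "
from cell import env;print(env.sign_off())"
```

```text
the job is handed in; nothing more can be done
None
```

I slid the top board onto the scale platform, pushed it flush against the side lip (about 12 N), then along it to the end stop (about 12 N), let go, and handed the job in at about 26 s; sign-off gave no verdict. The last images show the board square in the corner with no visible shift in the stack, though I didn't measure the lower boards or check the bystanders.

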